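# Fit the filter cell on the examination lamp

## Robot

A 6-joint arm with a two-finger parallel gripper is mounted at the origin on a cart in front of the work surface, level with it; the furniture and walls round the work are solid. World frame = base frame: x ahead of the robot, y to its left, z up, the work surface at z = 0. Lengths are in m, angles in degrees, forces in N, time in s.
With the tool pointing down it reaches from about 0.25 to 0.725 m from the base axis. Payload 9.7 kg.
Tool frame: the origin (TCP) lies at the very end of the fingers, on their centre line; the grasp point (between the pads) lies grasp_offset behind it (grasp_offset is the distance from the TCP to the grasp point, in m); z points along the fingers, y is the line along which they close (so a half turn about z gives the same grasp; the last joint's range is limited). The gripper opens to 85 mm and grips with 20 to 120 N. Pads are 22 mm wide; open, the fingers measure 114 mm over their backs; the gripper's body (76 mm by 85 mm) begins 54 mm behind the grasp point. The pads swing forward as they close: fully open they stand 13 mm farther back than shut.
Start: joints at [68.526, 4.979, 10.078, 95.1, 0, 90], TCP at [0.201, 0.512, 0.205] pointing down, gripper open.
Joint ranges: [-179.16, 179.16], [-48.56, 103.87], [-65.8, 70.77], [-126.05, 130.52], [-82.76, 87.17], [-180, 180]. Speed limits (degrees/s): [127.2, 127.2, 147.25, 180, 180, 180].

## Interface

Orientations are given as [roll, pitch, yaw] about the fixed x, y, z axes, in that order (R = Rz(yaw) Ry(pitch) Rx(roll)).
In Python, from workcell import get_obs, camera, calibration, job_done, recognise, cut_out, mark_of, grasp_offset gives the robot as it stands.
- The arm moves only by the tool servo_tool, never from a script. Its argument "moves" is a list of rows, each a list of 3 entries, a list of its own where there are three numbers: the turn, a rotation vector about the tool's x, y, z in degrees, then the shift along the tool's x, y, z in m, then the opening in per cent of the stroke, from 0 (shut) to 100 (fully open). In form: [[[ax, ay, az], [x, y, z], claw], ...]. A call has 1 to 12 rows; each row shifts and turns the commanded pose from where the row before left it, along the tool's axes as they then stand; what a row does not reach is not made up. A row lasts 1/10 s, in which the tool goes at most 50 mm and 8.59 degrees, less where a joint would pass 70% of its speed; a pose out of reach is approached as far as the arm can. A call is refused whole if a number of a shift passes 0.05 or a number of a turn 8.59, either way. A call with a gripper value outside its range is refused whole. The fingers move at their own pace and stop on an object; "force" is the grip in N (left out, the last holds). Time passes only in rows, so rows that do not move let the fingers close. It gives the time, the measured TCP pose, the force, the opening and the grip force at its end, in the units of the state.
- get_obs(): the state, without advancing time (a new reading comes with each control period).
- camera(name): name is "scene" or "top" or "wrist"; returns (picture, depth): 420x560x3 uint8, red, green, blue; 420x560 float32, m along the optical axis (not along the pixel's ray), 0 where there is no reading.
- calibration(name): a dict with "camera_matrix" (3x3 intrinsics, pixels), "R" (3x3) and "t" (3): a world point X has camera coordinates R X + t. Camera axes: x right, y down, z forward; pixel columns grow to the right and rows downward; lengths in m; the calibration is good to about 2 mm. A picture is of the moment at which its call begins: read the wrist's pose just before it. calibration takes no time and is no camera call; for the wrist camera it gives the pose at the moment of the call.
- job_done(): hands the job in; it is judged then, once.
Trained networks look in the newest picture that a camera, given by its name, has taken for a name from the list of things; names that differ only in an ending like _2 or _b are one class to them, and where a whole thing is asked for, a point or a joint stands for the part that bears it (a point fixed in the world has none). Each returns a list of dicts, best first, with "score" (0 to 1); they miss things now and then, are a little off and sometimes report something else, mostly with a low value. They report only what shows in the picture. A call takes as long as a camera call.
- recognise(name, camera): "xyz" ([x, y, z] in m, in the coordinates of the camera as it stood for that picture, good to about 4 mm: the middle of the surface that is visible of it).
- cut_out(name, camera): "mask" (420x560 bool, what is visible of it).
- mark_of(name, camera): "xyz" ([x, y, z] in m, in the coordinates of the camera as it stood for that picture, good to about 4 mm: a listed point, or the origin of a listed thing).
The state is a dict: "time": time; "q": joint angles; "qd": joint speeds; "joint_efforts": joint torques, N m; "ee_pos": TCP position; "tcp_rot": TCP orientation; "wrist_force": force on the tool from outside, world axes, zero at the start; "torque": the same for the moment, N m; "opening": finger opening in m; "grasp_force": force on a finger pad.
Only numpy, scipy, OpenCV 4.12 (cv2) and the standard library are available. Lean on these libraries where they do the work, as an engineer would, in place of code of your own. Each camera call takes 0.05 s, during which the arm holds its last target. There are 200 camera calls.

## Task

Fetch the knurled filter cell from its cork rest, gripping it lightly because it holds thin glass, and slip it over the upright snout of the examination lamp. Turn it there until the hidden keyways inside drop over the snout's cross pin, then push it down all the way home against the sprung seat and finish holding it pushed down there. Do not disturb the glass jar, the dropper bottle or the leather block.

Things in the scene. Friction and masses are not known exactly. Their poses are not given: they have to be found in the camera images.
- cell: filter cell: round aluminium collar, 52 mm diameter, 54 mm high, knurled all round, dark glass disc on top, open below, about 0.14 kg; origin at the centre of its open underside, z up. It stands upright on the cork rest. Grip it across its diameter, lightly: 20 N or so a finger; a total finger force over 100 N cracks the glass
- cell_mouth (a point): centre of the cell's open underside (its origin). Inside is a plain bore 34 mm wide, 50 mm deep, with two straight keyways opposite each other in its wall: 10.5 mm wide, open at the lower edge, 19 mm long. Where they lie round the bore cannot be seen and is not told (not along the cell's axes)
- rest: cork pad, 56 x 80 x 20 mm, fixed, origin at the centre of its underside; the cell starts on top of it
- lamp: examination lamp head standing snout up, fixed; dark finned housing, 86 mm diameter at the foot, its top 45 mm above the origin; origin at the centre of its underside, on the snout's axis. The upright steel snout is 32 mm in diameter, straight up to 90 mm and tapered to 25 mm at its tip, 95.5 mm above the origin
- lamp_pin (a point): point on the snout's axis, 62 mm above the lamp's origin, where a 5 mm cross pin passes, standing out 4.5 mm on two sides. Its direction round the snout varies and is not the lamp's yaw. If the keyways miss it the cell stops level with its underside 64.5 mm above the lamp's origin; half a turn at most, either way, lines them up (within 8 degrees) and it can drop 9.5 mm to the seat
- seat (a joint): the sprung steel ring round the foot of the snout (48 mm diameter), in m: 0 = up, its top 55 mm above the lamp's origin, 0.008 = pressed fully down to 47 mm. The spring pushes back with 4 N at the top and 8 N fully down, so the cell's own weight does not press it
- jar: glass pigment jar with a black lid, 52 mm diameter, 62 mm high, loose bystander; origin at the centre of its underside
- dropper: small dropper bottle, 37 mm diameter, 108 mm high, loose bystander; origin at the centre of its underside
- block: brown leather block, 41 x 62 x 22 mm, loose bystander; origin at the centre of its underside

How it is judged (in metres and radians):
On the way, in this order (a step that is already met when the one before it is completed fails the run):
1. the cell is lifted off its rest (z of cell in the frame of rest above 0.04 m), for 0.1 s.
2. the cell is slipped over the snout, upright (horizontal distance between cell and lamp below 0.005 m and z of cell in the frame of lamp below 0.088 m and angle between cell's own z axis and vertical below 0.2 rad).
3. the keyways have dropped over the pin (horizontal distance between cell and lamp below 0.004 m and z of cell in the frame of lamp below 0.0585 m), for 0.1 s.
At the end, for the whole second after the job is handed in: The robot holds the cell still and upright (within 5 degrees) on the snout with the keyways over the pin, the sprung seat pressed down by more than 5.5 of its 8 mm, the cell's underside less than 50.5 mm above the lamp's origin and within 4 mm of its axis (value of joint seat above 0.0055 m and z of cell in the frame of lamp below 0.0505 m and horizontal distance between cell and lamp below 0.004 m and angle between cell's own z axis and vertical below 0.09 rad and contact force between the fingers and cell above 2 N and linear speed of cell below 0.02 m/s); the arm keeps its last pose, push and grip.
It fails at once if the fingers squeeze or press the cell with more than 100 N in all (contact force between the fingers and cell above 100 N).
It fails at once if the jar, the dropper bottle or the leather block is shifted more than 15 mm or tipped (distance of any of jar, dropper, block from where it was at the start of the episode above 0.015 m or angle between any of jar, dropper's own z axis and vertical above 0.3 rad).
It also fails if it takes over 61 s, if anything falls off the work surface, if the arm or the gripper's body presses on something with over 40 N, if the wrist force passes 120 N, or if a joint passes its speed limit or range.

## Working session

There is one attempt and no reset: what is moved stays moved. The work goes in short steps, Python scripts to look and compute and a tool call to move; the robot and the scene stay as the last step left them, time stands still between calls to the robot, and variables do not carry over. Pictures are saved under pics/ and viewed, at most 10 in all, crops included, and the job is handed in when it is done.

Besides the shell and the picture viewer there is one more tool, called after ">>>" as a command line: name --argument value ..., lists and objects as JSON in quotes. servo_tool: Moves the arm, as the interface text tells. Its arguments: {"type":"object","properties":{"moves":{"type":"array"},"force":{"type":"number"}},"required":["moves"]}

```bash
mkdir -p pics; cat > h.py <<'E'
import numpy as np, cv2
from workcell import *
def w(cam,p):
    c=calibration(cam); return np.array(c["R"]).T@(np.array(p)-np.array(c["t"]))
def cloud(cam,depth,mask):
    c=calibration(cam);K=np.array(c["camera_matrix"]);v,u=np.nonzero(mask&(depth>0));z=depth[v,u]
    P=np.c_[(u-K[0,2])/K[0,0]*z,(v-K[1,2])/K[1,1]*z,z]
    return (P-np.array(c["t"]))@np.array(c["R"])
E
python3 - <<'E'
from h import *
o=get_obs();print(o,grasp_offset if not callable(grasp_offset) else grasp_offset())
ims=[]
for cam in["top","scene"]:
    p,d=camera(cam);ims.append(p)
    for n in["cell","lamp","rest","jar","dropper","block","lamp_pin"]:
        r=mark_of(n,cam)
        print(cam,n,[(round(x["score"],2),w(cam,x["xyz"]).round(3).tolist()) for x in r[:2]])
    for n in["cell","lamp"]:
        r=cut_out(n,cam)
        if r:
            P=cloud(cam,d,r[0]["mask"]);print(n,np.percentile(P,[2,50,98],axis=0).round(3).tolist())
cv2.imwrite("pics/a.png",cv2.resize(np.vstack(ims)[:,:,::-1],(448,600+72))[:600] if 0 else cv2.resize(np.hstack(ims)[:,:,::-1],(800,300)))
E
```

```text
{'time': 0.0, 'q': array([6.85266095e+01, 5.01096081e+00, 1.00317947e+01, 9.50981076e+01,
       1.56594340e-04, 8.99999303e+01]), 'qd': array([-0.0259375 ,  0.01870182, -0.02489737, -0.01880861,  0.05881351,
       -0.07467905]), 'joint_efforts': array([ 2.79282962e-03, -5.20392072e+01,  4.64804792e+01,  1.63556373e-02,
        2.81374207e-05,  6.22565295e-06]), 'ee_pos': array([0.20123814, 0.51157171, 0.2040606 ]), 'tcp_rot': array([-1.79922726e+02, -1.56688135e-04,  1.58526679e+02]), 'wrist_force': array([-0.64345347,  0.1747504 , -0.22049919]), 'torque': array([ 0.03714654, -0.0297477 , -0.04515284]), 'grasp_force': 0.0, 'opening': 0.08530925691613483} 0.0187
top cell [(0.82, [0.561, 0.161, 0.018])]
top lamp [(0.89, [0.589, -0.166, -0.0])]
top rest [(0.87, [0.557, 0.158, 0.0])]
top jar [(0.74, [0.696, -0.04, 0.004])]
top dropper [(0.58, [0.741, 0.125, 0.003])]
top block [(0.98, [0.518, -0.004, 0.001])]
top lamp_pin [(0.89, [0.591, -0.166, 0.067])]
cell [[0.534, 0.135, 0.026], [0.557, 0.158, 0.075], [0.582, 0.183, 0.079]]
lamp [[0.55, -0.198, 0.005], [0.583, -0.152, 0.045], [0.625, -0.125, 0.058]]
scene cell [(0.59, [0.564, 0.159, 0.016])]
scene lamp [(0.97, [0.593, -0.17, 0.002])]
scene rest [(0.74, [0.56, 0.156, 0.003])]
scene jar [(0.7, [0.698, -0.042, 0.002]), (0.44, [0.56, 0.156, 0.004])]
scene dropper []
scene block [(0.73, [0.516, -0.008, -0.001])]
scene lamp_pin [(0.89, [0.593, -0.165, 0.058]), (0.34, [0.562, 0.155, 0.003])]
cell [[0.535, 0.131, 0.019], [0.556, 0.144, 0.067], [0.584, 0.181, 0.075]]
lamp [[0.551, -0.206, 0.002], [0.573, -0.184, 0.042], [0.624, -0.136, 0.056]]
```

View pics/a.png

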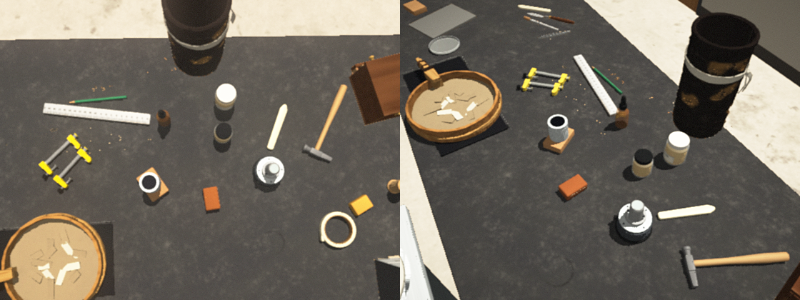

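>>> servo_tool --moves '[[[0,0,0],[-0.038,-0.016,0],100],[[0,0,0],[-0.038,-0.016,0],100],[[0,0,0],[-0.038,-0.016,0],100],[[0,0,0],[-0.038,-0.016,0],100],[[0,0,0],[-0.038,-0.016,0],100],[[0,0,0],[-0.038,-0.016,0],100],[[0,0,0],[-0.038,-0.016,0],100],[[0,0,0],[-0.038,-0.016,0],100],[[0,0,0],[-0.038,-0.016,0],100],[[0,0,0],[-0.038,-0.016,0],100],[[0,0,0],[-0.038,-0.016,0],100],[[0,0,0],[-0.038,-0.016,0],100]]' --force 20

```text
time: 2.2
ee_pos: [0.5565, 0.1648, 0.2049]
tcp_rot: [180.0, 0.0, 158.5]
wrist_force: [-0.1, 1.4, 0.2]
opening: 0.0856
grasp_force: 0.0
```

```bash
cat >> h.py <<'E'
def circ(P,zlo,zhi):
    from scipy.optimize import least_squares
    Q=P[(P[:,2]>zlo)&(P[:,2]<zhi)][:,:2]
    (x,y),r=cv2.minEnclosingCircle(Q.astype(np.float32)); return x,y,r,len(Q)
E
python3 - <<'E'
from h import *
p,d=camera("wrist");o=get_obs();print(o["q"].round(1),o["ee_pos"].round(4),o["tcp_rot"].round(2))
r=mark_of("cell","wrist");print([(x["score"],w("wrist",x["xyz"]).round(4)) for x in r])
r=cut_out("cell","wrist")
P=cloud("wrist",d,r[0]["mask"]);print(np.percentile(P,[1,50,99],axis=0).round(4).tolist())
z=np.percentile(P[:,2],95);Q=P[P[:,2]>z-.006];print(z,np.percentile(Q,[0.5,99.5],axis=0),circ(P,z-.006,z+.01))
cv2.imwrite("pics/b.png",p[:,:,::-1])
E
```

```text
[16.1  9.5 14.9 95.4 -0.1 37.7] [0.5597 0.161  0.2038] [-1.7993e+02  9.0000e-02  1.5836e+02]
[(0.67, array([0.5604, 0.1561, 0.0212]))]
[[0.5333, 0.1338, 0.0213], [0.5552, 0.1593, 0.0738], [0.5837, 0.1829, 0.0757]]
0.07514431881727586 [[0.53393406 0.13313642 0.07039546]
 [0.58397875 0.18241943 0.07594401]] (0.5594265460968018, 0.15739034116268158, 0.026372747495770454, 2270)
```

View pics/b.png

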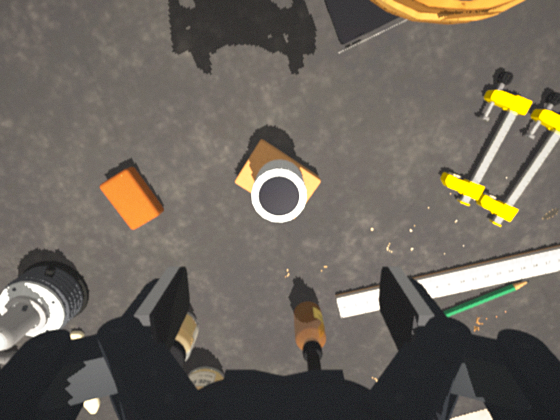

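The wrist picture shows the cell at pixel (279,193), upright on its cork. It is clear of the fingers' path, and the circle fit agrees with the known radius.

>>> servo_tool --moves '[[[0,0,0],[-0.001,-0.0035,0.03],100],[[0,0,0],[0,0,0.035],100],[[0,0,0],[0,0,0.035],100],[[0,0,0],[0,0,0.03],100],[[0,0,0],[0,0,0.025],100],[[0,0,0],[0,0,0.015],100],[[0,0,0],[0,0,0],100],[[0,0,0],[0,0,0],100]]'

```text
time: 3.15
ee_pos: [0.5552, 0.1631, 0.0359]
tcp_rot: [180.0, 0.0, 158.6]
wrist_force: [0.6, -0.0, 0.6]
opening: 0.0854
grasp_force: 0.0
```

>>> servo_tool --moves '[[[0,0,0],[0,0,0],0],[[0,0,0],[0,0,0],0],[[0,0,0],[0,0,0],0],[[0,0,0],[0,0,0],0],[[0,0,0],[0,0,0],0],[[0,0,0],[0,0,0],0],[[0,0,0],[0,0,0],0],[[0,0,0],[0,0,0],0]]' --force 20

```text
time: 3.95
ee_pos: [0.5557, 0.1627, 0.0362]
tcp_rot: [179.9, 0.1, 158.5]
wrist_force: [-2.2, -0.6, 5.0]
opening: 0.0513
grasp_force: 20.2
```

```bash
python3 - <<'E'
from h import *
p,d=camera("wrist");c=calibration("wrist");o=get_obs();print(o["ee_pos"].round(4),o["tcp_rot"].round(2),o["qd"].round(2))
r=cut_out("cell","wrist")
P=cloud("wrist",d,r[0]["mask"]);z=np.percentile(P[:,2],95);print(z,circ(P,z-.004,z+.004))
Q=P[P[:,2]>z-.004];print(np.percentile(Q,[0.5,99.5],axis=0).round(4).tolist())
cv2.imwrite("pics/c.png",p[:,:,::-1])
E
```

```text
[0.5557 0.1627 0.0362] [1.7993e+02 9.0000e-02 1.5852e+02] [ 0.02  0.05  0.04  0.12 -0.05 -0.08]
0.023239044839394353 (0.5162210464477539, -0.005422660615295172, 0.034925442188978195, 3787)
[[0.486, -0.0217, 0.0194], [0.5474, 0.0166, 0.0239]]
```

View pics/c.png

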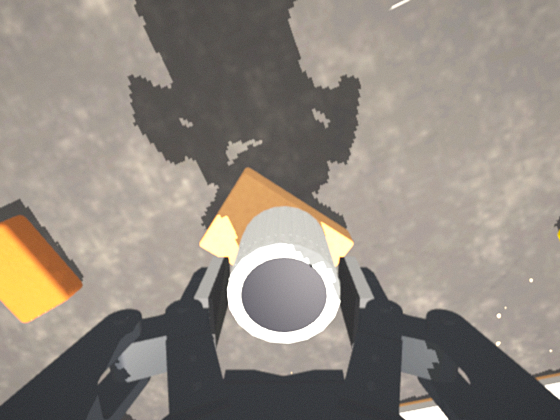

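The grasped cell's rim shows at about (284,293), between the pads. The network picked the leather block instead, so I'll fit the rim from depth.

```bash
python3 - <<'E'
from h import *
p,d=camera("wrist");o=get_obs()
m=np.zeros(d.shape,bool);m[235:350,222:346]=1
P=cloud("wrist",d,m);P=P[(P[:,2]>.06)&(P[:,2]<.085)]
R=cv2.Rodrigues(np.zeros(3))[0]
from scipy.spatial.transform import Rotation as S
R=S.from_euler("xyz",o["tcp_rot"],degrees=True).as_matrix()
T=(P-o["ee_pos"])@R
zt=np.percentile(P[:,2],80);print(zt)
Q=T[(P[:,2]>zt-.004)&(abs(T[:,1])<.0262)];print(np.percentile(Q,[0,1,50,99,100],axis=0).round(4).tolist())
E
```

```text
0.07543061477882815
[[-0.0314, -0.0262, -0.0488], [-0.029, -0.026, -0.0467], [-0.0023, -0.0002, -0.0386], [0.0198, 0.0253, -0.0358], [0.0212, 0.0262, -0.0352]]
```

>>> servo_tool --moves '[[[0,0,0],[0,0,0],85],[[0,0,0],[0,0,0],85],[[0,0,0],[0,0,0],85],[[0,0,0],[-0.005,0,0.001],85],[[0,0,0],[0,0,0],85],[[0,0,0],[0,0,0],85],[[0,0,0],[0,0,0],0],[[0,0,0],[0,0,0],0],[[0,0,0],[0,0,0],0],[[0,0,0],[0,0,0],0],[[0,0,0],[0,0,0],0],[[0,0,0],[0,0,0],0]]' --force 25

```text
time: 5.3
ee_pos: [0.5598, 0.1608, 0.034]
tcp_rot: [180.0, 0.0, 158.5]
wrist_force: [-0.3, 0.7, 2.9]
opening: 0.051
grasp_force: 26.5
```

>>> servo_tool --moves '[[[0,0,0],[0,0,-0.01],0],[[0,0,0],[0,0,-0.03],0],[[0,0,0],[0,0,-0.04],0],[[0,0,0],[0,0,-0.04],0],[[0,0,0],[0,0,-0.02],0],[[0,0,0],[0,0,-0.01],0],[[0,0,0],[0,0,0],0]]'

```text
time: 6.0
ee_pos: [0.5601, 0.1609, 0.1848]
tcp_rot: [179.9, 0.1, 158.5]
wrist_force: [-0.0, -0.9, -1.4]
opening: 0.0507
grasp_force: 26.9
```

>>> servo_tool --moves '[[[0,0,0],[-0.011,-0.015,0],0],[[0,0,0],[-0.022,-0.029,0],0],[[0,0,0],[-0.025,-0.033,0],0],[[0,0,0],[-0.025,-0.033,0],0],[[0,0,0],[-0.025,-0.033,0],0],[[0,0,0],[-0.025,-0.033,0],0],[[0,0,0],[-0.025,-0.033,0],0],[[0,0,0],[-0.025,-0.033,0],0],[[0,0,0],[-0.022,-0.029,0],0],[[0,0,0],[-0.018,-0.023,0],0],[[0,0,0],[0,0,0],0],[[0,0,0],[0,0,0],0]]'

```text
time: 7.2
ee_pos: [0.659, -0.1949, 0.1813]
tcp_rot: [-180.0, -0.2, 158.5]
wrist_force: [0.0, 0.5, -1.5]
opening: 0.051
grasp_force: 26.8
```

>>> servo_tool --moves '[[[0,0,0],[0,0,0],0],[[0,0,0],[0,0,0],0]]'

```text
time: 7.4
ee_pos: [0.6594, -0.1933, 0.1836]
tcp_rot: [180.0, -0.0, 158.6]
wrist_force: [0.2, 0.0, -1.5]
opening: 0.051
grasp_force: 26.8
```

```bash
python3 - <<'E'
from h import *
ims=[]
for cam in["wrist","top"]:
    p,d=camera(cam);o=get_obs();ims.append(p)
    print(o["time"],o["ee_pos"].round(4),o["q"].round(1))
    r=mark_of("lamp","%s"%cam);print([(x["score"],w(cam,x["xyz"]).round(4)) for x in r[:2]])
    P=cloud(cam,d,np.ones(d.shape,bool))
    m=(np.hypot(P[:,0]-.591,P[:,1]+.167)<.028)
    P=P[m]
    for a,b in((.06,.08),(.08,.091),(.0915,.11)):
        Q=P[(P[:,2]>a)&(P[:,2]<b)]
        if len(Q)>5: print(a,len(Q),np.percentile(Q,[1,50,99],axis=0).round(4).tolist(),circ(P,a,b))
cv2.imwrite("pics/d.png",ims[0][:,:,::-1])
E
```

```text
7.45 [ 0.6595 -0.1934  0.1839] [-16.3  24.9  31.8  96.9   0.    5.1]
[]
0.06 46 [[0.5767, -0.184, 0.0621], [0.5805, -0.1534, 0.0643], [0.6038, -0.1497, 0.0658]] (0.590422511100769, -0.16668018698692322, 0.02059588022530079, 46)
0.08 53 [[0.5746, -0.1823, 0.0889], [0.5896, -0.1625, 0.0905], [0.6056, -0.1513, 0.091]] (0.5899785757064819, -0.16674183309078217, 0.01601206138730049, 53)
0.0915 1274 [[0.5759, -0.1808, 0.0917], [0.5898, -0.1668, 0.096], [0.604, -0.1531, 0.098]] (0.5901148915290833, -0.16676726937294006, 0.015736553817987442, 1274)
7.55 [ 0.6596 -0.1936  0.1841] [-16.4  24.9  31.8  96.9   0.    5.1]
[(0.56, array([ 5.93e-01, -1.65e-01, -4.00e-04]))]
0.06 42 [[0.5733, -0.1655, 0.0606], [0.5806, -0.1511, 0.0702], [0.6049, -0.148, 0.0799]] (0.5899343490600586, -0.1581035852432251, 0.018228614702820778, 42)
0.08 30 [[0.5745, -0.1716, 0.0804], [0.5852, -0.1526, 0.0882], [0.6038, -0.1486, 0.0908]] (0.5890316367149353, -0.16360753774642944, 0.01572464033961296, 30)
0.0915 209 [[0.5757, -0.1775, 0.0916], [0.5886, -0.1634, 0.0959], [0.6036, -0.1502, 0.0997]] (0.5895997881889343, -0.16383537650108337, 0.015518924221396446, 209)
```

View pics/d.png

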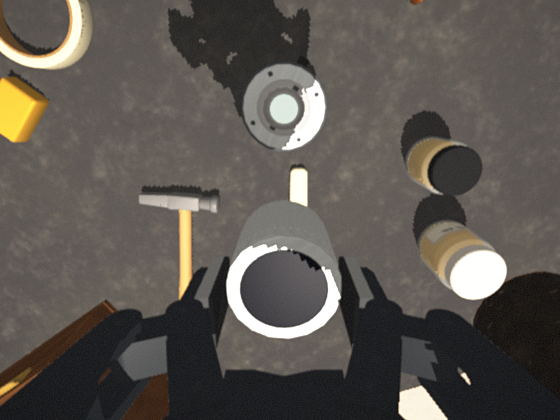

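The snout tip shows at (284,108) and the held cell's rim at (284,288). I'll do one check of how far the cell is off centre in the tool frame.

```bash
python3 - <<'E'
from h import *
from scipy.spatial.transform import Rotation as S
p,d=camera("wrist");o=get_obs()
m=np.zeros(d.shape,bool);m[195:345,222:346]=1
P=cloud("wrist",d,m)
R=S.from_euler("xyz",o["tcp_rot"],degrees=True).as_matrix()
T=(P-o["ee_pos"])@R
T=T[(T[:,2]<-.02)&(T[:,2]>-.05)]
zt=np.percentile(T[:,2],20);print(zt,o["ee_pos"])
Q=T[(abs(T[:,2]-zt)<.002)&(abs(T[:,1])<.0265)];print(np.percentile(Q,[0,1,50,99,100],axis=0).round(4).tolist())
# rim-only circle fit: outermost per angle, algebraic
a=Q[:,:2];c=np.array([-.0,0])
for _ in range(20):
    e=a-c;r=np.hypot(*e.T);th=np.floor(np.degrees(np.arctan2(e[:,1],e[:,0]))/10).astype(int)
    E=np.array([a[th==k][r[th==k].argmax()] for k in np.unique(th)])
    s=np.linalg.lstsq(np.c_[2*E,np.ones(len(E))],(E**2).sum(1),rcond=None)[0];c=s[:2]
print(c.round(4),np.sqrt(s[2]+c@c))
E
```

```text
-0.04128748408564066 [ 0.65961776 -0.19395048  0.184097  ]
[[-0.0273, -0.0264, -0.0433], [-0.0248, -0.0254, -0.0423], [0.001, -0.0001, -0.0408], [0.0237, 0.0248, -0.0395], [0.0253, 0.0262, -0.0393]]
[-0.0007 -0.0004] 0.0263788243655981
```

>>> servo_tool --moves '[[[0,0,0],[0.012,0,0],0],[[0,0,0],[0.02,0,0],0],[[0,0,0],[0.02,0,0],0],[[0,0,0],[0.0155,0,0.01],0],[[0,0,0],[0.008,0,0.01],0],[[0,0,0],[0,0,0.015],0],[[0,0,0],[0,0,0.015],0],[[0,0,0],[0,0,0.01],0],[[0,0,0],[0,0,0],0],[[0,0,0],[0,0,0],0],[[0,0,0],[0,0,0],0]]'

```text
time: 8.75
ee_pos: [0.5897, -0.1669, 0.1247]
tcp_rot: [180.0, 0.1, 158.5]
wrist_force: [-0.2, -0.5, -1.6]
opening: 0.0511
grasp_force: 26.8
```

>>> servo_tool --moves '[[[0,0,0],[0,0,0.008],0],[[0,0,0],[0,0,0.005],0],[[0,0,0],[0,0,0.005],0],[[0,0,0],[0,0,0.005],0],[[0,0,0],[0,0,0.004],0],[[0,0,0],[0,0,0.004],0],[[0,0,0],[0,0,0.004],0],[[0,0,0],[0,0,0.004],0],[[0,0,0],[0,0,0.003],0],[[0,0,0],[0,0,0],0],[[0,0,0],[0,0,0],0]]'

```text
time: 9.85
ee_pos: [0.5893, -0.1668, 0.0818]
tcp_rot: [180.0, -0.0, 158.5]
wrist_force: [0.2, 0.5, -1.8]
opening: 0.0509
grasp_force: 26.8
```

>>> servo_tool --moves '[[[0,0,0],[0,0,0.002],0],[[0,0,0],[0,0,0.002],0],[[0,0,0],[0,0,0.001],0],[[0,0,0],[0,0,0],0],[[0,0,0],[0,0,0],0]]'

```text
time: 10.35
ee_pos: [0.5894, -0.1668, 0.0769]
tcp_rot: [180.0, 0.0, 158.5]
wrist_force: [-0.2, -0.1, -0.9]
opening: 0.0509
grasp_force: 27.0
```

>>> servo_tool --moves '[[[0,0,0],[0,0,0.001],0],[[0,0,0],[0,0,0.001],0],[[0,0,0],[0,0,0],0],[[0,0,0],[0,0,0],0]]'

```text
time: 10.75
ee_pos: [0.5898, -0.1667, 0.0754]
tcp_rot: [180.0, 0.1, 158.5]
wrist_force: [0.7, 1.9, 5.1]
opening: 0.0511
grasp_force: 27.4
```

>>> servo_tool --moves '[[[0,0,5],[0,0,0.0003],0],[[0,0,5],[0,0,0],0],[[0,0,5],[0,0,0],0],[[0,0,5],[0,0,0],0],[[0,0,5],[0,0,0],0],[[0,0,0],[0,0,0],0]]'

```text
time: 11.35
ee_pos: [0.5895, -0.1656, 0.0738]
tcp_rot: [179.9, -0.1, 133.5]
wrist_force: [3.9, 6.0, -1.5]
opening: 0.0512
grasp_force: 27.1
```

>>> servo_tool --moves '[[[0,0,5],[0,0,0],0],[[0,0,5],[0,0,0],0],[[0,0,5],[0,0,0],0],[[0,0,5],[0,0,0],0],[[0,0,0],[0,0,0],0]]'

```text
time: 11.85
ee_pos: [0.5899, -0.1656, 0.074]
tcp_rot: [179.9, -0.1, 113.5]
wrist_force: [5.0, 6.5, -2.2]
opening: 0.0511
grasp_force: 26.6
```

>>> servo_tool --moves '[[[0,0,0],[0,0,0.001],0],[[0,0,0],[0,0,0.001],0],[[0,0,0],[0,0,0],0]]'

```text
time: 12.15
ee_pos: [0.5902, -0.1658, 0.0737]
tcp_rot: [179.8, -0.0, 113.6]
wrist_force: [1.7, 6.5, 8.0]
opening: 0.0511
grasp_force: 27.4
```

```bash
python3 - <<'E'
from h import *
o=get_obs();print(o["wrist_force"],o["torque"],o["ee_pos"],o["q"])
E
```

```text
[1.74509484 6.52588059 8.03786599] [ 1.36526027 -0.42594121  0.51953815] [ 0.59021278 -0.16582976  0.07369667] [-15.74675297  12.88239052   4.48730112  81.49262096   0.10468783
  50.62340253]
```

>>> servo_tool --moves '[[[0,0,-2],[0,0,0],0],[[0,0,-2],[0,0,0],0],[[0,0,0],[0,0,0.001],0],[[0,0,0],[0,0,0],0]]'

```text
time: 12.55
ee_pos: [0.5898, -0.166, 0.0715]
tcp_rot: [179.9, -0.0, 117.6]
wrist_force: [2.7, 4.7, 2.0]
opening: 0.0513
grasp_force: 26.9
```

```bash
python3 - <<'E'
from h import *
o=get_obs();print(o["wrist_force"],o["torque"],o["ee_pos"],o["q"])
p,d=camera("scene")
cv2.imwrite("pics/e.png",cv2.resize(p[240:360,270:400,::-1],None,fx=4,fy=4,interpolation=2))
E
```

```text
[2.7183191  4.69686345 2.00672341] [ 1.09901781e+00 -7.33803901e-01 -4.73888532e-04] [ 0.58979862 -0.16598927  0.07145163] [-15.76465972  12.95273215   4.32237218  81.34401098   0.09099812
  46.65389609]
```

View pics/e.png

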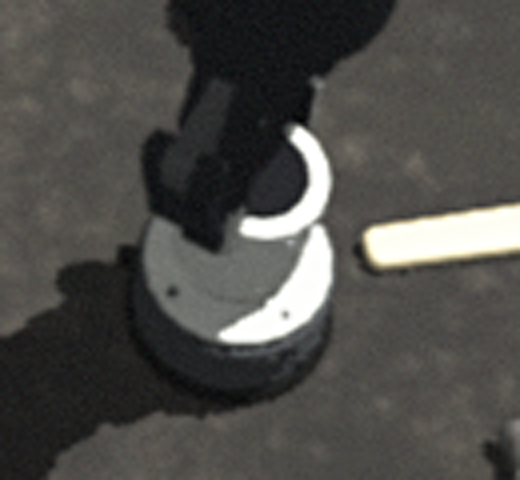

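The cell is on the snout, its rim at about (285,180) in the crop. The fall in z and in turning moment shows that the keyways have caught, so I'll push on down.

>>> servo_tool --moves '[[[0,0,0],[0,0,0.001],0],[[0,0,0],[0,0,0.001],0],[[0,0,0],[0,0,0.001],0],[[0,0,0],[0,0,0.001],0],[[0,0,0],[0,0,0],0],[[0,0,0],[0,0,0],0]]'

```text
time: 13.2
ee_pos: [0.5899, -0.1658, 0.0683]
tcp_rot: [179.9, -0.0, 117.6]
wrist_force: [1.1, 6.6, 6.8]
opening: 0.0513
grasp_force: 27.2
```

>>> servo_tool --moves '[[[0,0,0],[0.001,0.0006,0.001],0],[[0,0,0],[0,0,0.001],0],[[0,0,0],[0,0,0.001],0],[[0,0,0],[0,0,0.001],0],[[0,0,0],[0,0,0],0],[[0,0,0],[0,0,0],0]]'

```text
time: 13.8
ee_pos: [0.5896, -0.1652, 0.0638]
tcp_rot: [179.9, -0.0, 117.6]
wrist_force: [0.8, 5.5, 5.1]
opening: 0.0512
grasp_force: 27.1
```

```bash
python3 - <<'E'
from h import *
from scipy.spatial.transform import Rotation as S
p,d=camera("wrist");o=get_obs();print(o["wrist_force"],o["torque"])
m=np.zeros(d.shape,bool);m[195:345,222:346]=1
P=cloud("wrist",d,m)
R=S.from_euler("xyz",o["tcp_rot"],degrees=True).as_matrix()
T=(P-o["ee_pos"])@R
k=(T[:,2]<-.02)&(T[:,2]>-.05)&(abs(T[:,1])<.026);T=T[k];P=P[k]
zt=np.percentile(T[:,2],20);Q=P[abs(T[:,2]-zt)<.003]
print(zt,np.percentile(P[:,2],80))
s=np.linalg.lstsq(np.c_[Q[:,:2],np.ones(len(Q))],Q[:,2],rcond=None)[0];print("slope",s[:2])
E
```

```text
[0.19392322 4.95053008 6.40089342] [ 1.03831855 -0.10285244  0.05943247]
-0.041258698393607435 0.10508526574056365
slope [-0.00668373  0.0447226 ]
```

>>> servo_tool --moves '[[[0,0,0],[0.001,0.0006,0.001],0],[[0,0,0],[0,0,0.001],0],[[0,0,0],[0,0,0.001],0],[[0,0,0],[0,0,0.001],0],[[0,0,0],[0,0,0],0],[[0,0,0],[0,0,0],0]]'

```text
time: 14.45
ee_pos: [0.5895, -0.1644, 0.0615]
tcp_rot: [179.9, 0.1, 117.5]
wrist_force: [-4.6, 4.6, 17.9]
opening: 0.0511
grasp_force: 28.0
```

```bash
cat > t.py <<'E'
from h import *
from scipy.spatial.transform import Rotation as S
p,d=camera("wrist");o=get_obs();print(o["wrist_force"],o["torque"],o["ee_pos"])
m=np.zeros(d.shape,bool);m[195:345,222:346]=1
P=cloud("wrist",d,m)
R=S.from_euler("xyz",o["tcp_rot"],degrees=True).as_matrix()
T=(P-o["ee_pos"])@R
k=(T[:,2]<-.02)&(T[:,2]>-.05)&(abs(T[:,1])<.026);T=T[k];P=P[k]
zt=np.percentile(T[:,2],20);Q=P[abs(T[:,2]-zt)<.003]
print(zt,np.percentile(P[:,2],80))
s=np.linalg.lstsq(np.c_[Q[:,:2],np.ones(len(Q))],Q[:,2],rcond=None)[0];print("slope",s[:2])
E
python3 t.py
```

```text
[-5.11876064  5.10901835 16.50377212] [ 0.9011343   1.18253199 -0.11895528] [ 0.58951283 -0.16440962  0.06150347]
-0.0412063163484079 0.10271017296054952
slope [-0.0027238   0.03143535]
```

>>> servo_tool --moves '[[[0,0,0],[0,0,0.001],0],[[0,0,0],[0,0,0.001],0],[[0,0,0],[0,0,0],0],[[0,0,0],[0,0,0],0]]'

```text
time: 14.9
ee_pos: [0.59, -0.1642, 0.0609]
tcp_rot: [179.8, 0.1, 117.6]
wrist_force: [-5.8, 7.2, 24.9]
opening: 0.0513
grasp_force: 29.0
```

```bash
python3 t.py
```

```text
[-7.17005312  7.15892479 23.50308526] [1.24714436 1.41257506 0.03060043] [ 0.59004047 -0.16417863  0.06085193]
-0.04143030750640109 0.10226885106783683
slope [-0.00287316  0.02000376]
```

>>> servo_tool --moves '[[[0,0,1.5],[0.002,-0.0006,0],0],[[0,0,-1.5],[0,0,0],0],[[0,0,-1.5],[0,0,0],0],[[0,0,1.5],[0,0,0],0],[[0,0,0],[0,0,0],0],[[0,0,0],[0,0,0],0]]'

```text
time: 15.55
ee_pos: [0.5896, -0.1638, 0.0606]
tcp_rot: [179.8, 0.2, 117.5]
wrist_force: [-0.2, 2.0, 19.5]
opening: 0.051
grasp_force: 28.6
```

```bash
python3 t.py; python3 - <<'E'
from h import *
p,d=camera("scene")
cv2.imwrite("pics/f.png",cv2.resize(p[260:350,280:380,::-1],None,fx=6,fy=6,interpolation=2))
E
```

```text
[-0.63193068  1.84329058 19.58426428] [0.08495835 0.1571656  0.11174899] [ 0.58963793 -0.16378912  0.06062104]
-0.04134821223922111 0.10197286860418328
slope [0.00661744 0.00092561]
```

View pics/f.png

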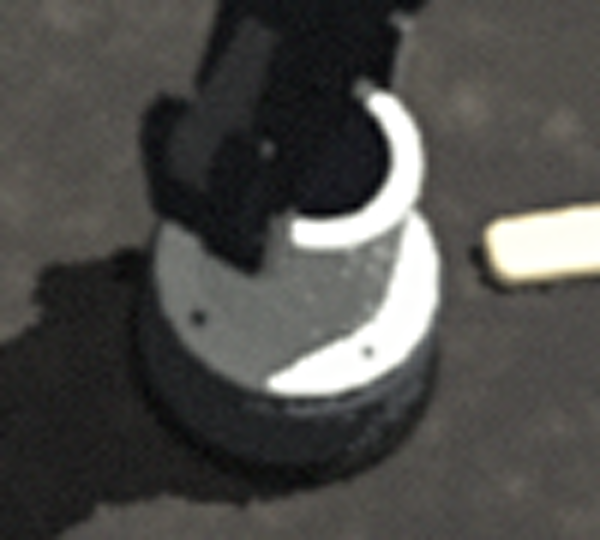

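>>> servo_tool --moves '[[[0,0,1],[0,0,0.001],0],[[0,0,-1],[0,0,0],0],[[0,0,0],[0,0,0],0],[[0,0,0],[0,0,0],0],[[0,0,0],[0,0,0],0]]'

```text
time: 16.15
ee_pos: [0.5898, -0.1639, 0.0605]
tcp_rot: [179.8, 0.3, 117.5]
wrist_force: [-3.6, 0.6, 24.8]
opening: 0.0506
grasp_force: 29.1
```

```bash
python3 t.py
```

```text
[-1.81792724  2.34639366 24.97735449] [ 0.27278911  0.61256325 -0.24436365] [ 0.58975091 -0.16391757  0.06051252]
-0.04143126545277842 0.10194424849596131
slope [0.00712589 0.00216666]
```

```bash
python3 -c "
from workcell import *
print(job_done())"
```

```text
the job is handed in; nothing more can be done
None
```

I handed the job in at about 16 s, with the cell held upright on the snout, keyways over the pin, and pushed down against what feels like the seat's hard stop. The push is about 25 N and the grip about 29 N a finger. The camera puts the underside about 48 mm above the lamp's origin (47 mm is fully home). The verdict was not shown, and I never measured the seat itself or re-checked the jar, dropper or block.

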